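# Set and lock the air regulator of the gauging bench

## Task

On the bar-grip air regulator, turn the knob until its pointer nose lines up with the raised black steel flag on the dial rim, then pull the knob straight up, all the way out, to lock it there, and let go. Leave the flag where it has been set.

Things in the scene. Friction and masses are not known exactly. Their poses are not given: they have to be found in the camera images.
- knob_grip (a point): black bar-grip knob: point on its upright axis, mid-bar, 10 mm under the bar's flat top, 37 above the white dial, 97 above the table when pushed in. Bar 16 mm thick, 38 tall, 62 long, on a 50 mm aluminium flange. z up; x along the bar to its pointed nose (white line on that half, tip 35 mm from axis); pinch along y. The like regulator with a round fluted knob and no flag is not the one.
- flag_mark (a point): top of the raised blackened-steel flag on the dial's rim (16 mm radial, 12 wide, 8 high), 43 mm from the knob axis, 8 mm above the dial. x points outward from the knob axis, z up. The knob is on the mark when its x axis points the same way. The flag rides on a stiff ring (0.4 N m) that can be pushed round. The dial, 108 mm wide, tops a fixed grey block 110 x 110 mm, 56 high.
- turn (a joint): turning of the knob in rad, growing clockwise seen from above; stops at -0.1 and 2.1. It starts 0.55 to 1.4 short of the flag, so it turns clockwise to reach it. Friction 0.05 N m; stays where it is left.
- pull (a joint): height of the knob above its pushed-in position in m: 0 at the start (unlocked), 0.012 at the upper stop, fully out (locked). Pulling takes about 5 N; it stays where it is left.

How it is judged:
By the outcome, as a careful person would: the job done as asked, in the order asked, and still so for the second after the job is handed in, with the robot touching nothing.
It also fails if it takes over 32 s, if anything falls off the work surface, if the arm or the gripper's body presses on something with over 40 N, if the wrist force passes 120 N, or if a joint passes its speed limit or range.

## Robot

A 6-joint arm with a two-finger parallel gripper is mounted at the origin on the work surface. World frame = base frame: x ahead of the robot, y to its left, z up, the work surface at z = 0. Lengths are in m, angles in rad, forces in N, time in s.
With the tool pointing down it reaches from about 0.275 to 0.725 m from the base axis. Payload 5.6 kg.
Tool frame: the origin (TCP) lies between the finger pads; the fingertips stand 14 mm ahead of it and the grasp point (between the pads) lies 5 mm behind it; z points along the fingers, y is the direction in which the jaws open and shut (so a half turn about z gives the same grasp; the last joint's range is limited). The gripper opens to 85 mm and grips with 20 to 120 N. Pads are 22 mm wide; open, the fingers measure 114 mm over their backs; the gripper's body (76 mm by 85 mm) begins 54 mm behind the grasp point. The pads swing forward as they close: fully open they stand 13 mm farther back than shut.
Start: joints at [-0.92, 0.255, 0.108, 0, -1.424, -0.285], TCP at [0.197, -0.514, 0.245] pointing down, gripper open.
Joint ranges: [-2.95, 2.95], [-1.21, 1.97], [-1.09, 1.5], [-2.87, 1.71], [-2.94, -0.07], [-3.05, 3.05]. Speed limits (rad/s): [2.57, 2.57, 3.14, 3.14, 3.14, 3.14].

## Interface

Orientations are given as a unit quaternion [x, y, z, w].
In Python, from plant import bot gives the robot as it stands.
- The arm moves only by the tool drive_tool, never from a script. Its argument "rows" is a list of rows, each a list of 7 numbers: the shift along the world's x, y, z in cm, then the turn, a rotation vector about the world's x, y, z in degrees, then the closure, from -1 (fully open) to 1 (shut). A call has 1 to 12 rows; each row is the pose to reach, as a shift and turn from the pose commanded when the call began; what a row does not reach only later rows make up. A row lasts 1/10 s, in which the tool goes at most 50 mm and 8.59 degrees, less where a joint would pass 70% of its speed; a pose out of reach is approached as far as the arm can. A call with a gripper value outside its range is refused whole. The fingers move at their own pace and stop on an object; "grip_force" is the grip in N (left out, the last holds). Time passes only in rows, so rows that repeat a pose let the fingers close. It gives the time, the measured TCP pose, the force and the opening at its end, in the units of the state.
- bot.get_state(): the state, without advancing time (a new reading comes with each control period).
- bot.read_camera(name): name is "scene" or "top" or "wrist"; returns the picture (400x640x3 uint8, red, green, blue); there is no depth.
- bot.camera_params(name): a dict with "mtx" (3x3 intrinsics, pixels), "R" (3x3) and "t" (3): a world point X has camera coordinates R X + t. Camera axes: x right, y down, z forward; pixel columns grow to the right and rows downward; lengths in m; the calibration is good to about 2 mm. The wrist camera is an equidistant fisheye: a pixel r from the principal point sees the ray r / f radians off the axis. A picture is of the moment at which its call begins: read the wrist's pose just before it. camera_params takes no time and is no camera call; for the wrist camera it gives the pose at the moment of the call.
- bot.sign_off(): hands the job in, once; it reports no verdict.
The state is a dict: "time_s": time; "joint_positions": joint angles; "joint_velocities": joint speeds; "joint_efforts": joint torques, N m; "position": TCP position; "eef_rot": TCP orientation; "force": force on the tool from outside, world axes, zero at the start; "torque": the same for the moment, N m; "opening": finger opening in m.
Only numpy, scipy, OpenCV 4.12 (cv2) and the standard library are available. Lean on these libraries where they do the work, as an engineer would, in place of code of your own. Each camera call takes 0.05 s, during which the arm holds its last target.

## Working session

There is one attempt and no reset: what is moved stays moved. The work goes in short steps, Python scripts to look and compute and a tool call to move; the robot and the scene stay as the last step left them, time stands still between calls to the robot, and variables do not carry over. Pictures are saved under pics/ and viewed, and the job is handed in when it is done.

Besides the shell and the picture viewer there is one more tool, called as name([rows], argument=value, ...), one row to a line, values as JSON. drive_tool: Moves the arm, as the interface text tells. Its arguments: {"type":"object","properties":{"rows":{"type":"array"},"grip_force":{"type":"number"}},"required":["rows"]}

```bash
mkdir -p pics; python3 - <<'E'
from plant import bot
import cv2
for n in("scene","top"):
    im=bot.read_camera(n); cv2.imwrite(f"pics/{n}0.png",im[:,:,::-1])
    p=bot.camera_params(n); print(n,p["mtx"],p["R"],p["t"])
print(bot.get_state())
E
```

```text
scene [[364.14517087   0.         314.49674368]
 [  0.         364.14517087 194.86813459]
 [  0.           0.           1.        ]] [[-0.02298195  0.99952731 -0.02042029]
 [ 0.60063645 -0.00252379 -0.79951828]
 [-0.7991919  -0.03063966 -0.60029453]] [ 0.00847572 -0.23519062  1.14538072]
top [[493.03207405   0.         318.07479559]
 [  0.         493.03207405 195.63842235]
 [  0.           0.           1.        ]] [[ 0.01377687 -0.99987548  0.00769592]
 [-0.99792114 -0.01423373 -0.06285531]
 [ 0.06295702 -0.00681397 -0.99799298]] [-0.01552083  0.56879938  0.93958384]
{'time_s': 0.1, 'joint_positions': array([-9.20380382e-01,  2.55722031e-01,  1.07127827e-01, -4.27969206e-04,
       -1.42388934e+00, -2.84642957e-01]), 'joint_velocities': array([ 7.42177916e-04, -1.96014975e-03,  8.46906841e-04,  1.80864602e-03,
       -5.40484024e-06,  6.45226528e-05]), 'joint_efforts': array([-3.71143076e-03, -3.87603056e+01,  2.38474917e+01,  5.37792876e+00,
       -3.77650707e-03,  1.07477248e-06]), 'position': array([ 0.19664774, -0.51319935,  0.24446486]), 'eef_rot': array([-1.81837637e-01,  9.83328184e-01,  8.48465409e-04, -1.91260320e-04]), 'force': array([-0.95167937,  0.12850057, -0.62444386]), 'torque': array([-0.01284612, -0.00579797, -0.01399026]), 'opening': 0.0850842527433891}
```

View pics/scene0.png

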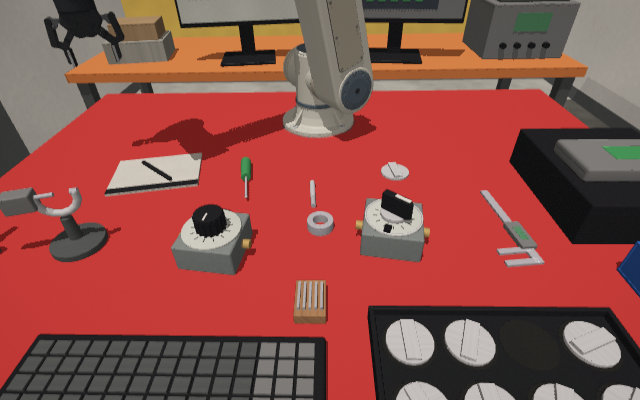

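View pics/top0.png

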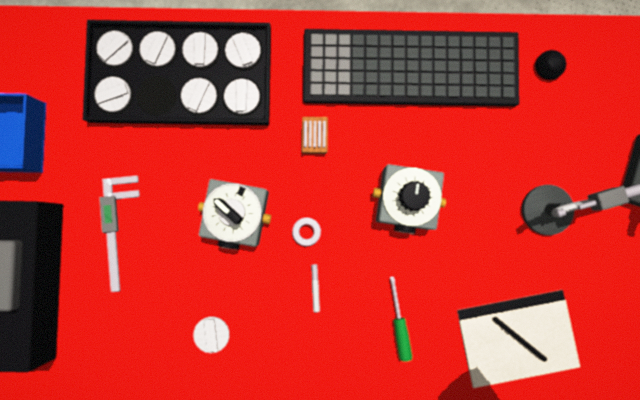

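The bar-grip regulator is at about (233,214) in the top view and (393,220) in the scene view. The round-knob one, at (412,195) in the top view, is the decoy. Next I'll zoom in.

```bash
cat > h.py <<'E'
import numpy as np, cv2
def ray(p,u,v,z):
    d=np.linalg.inv(p["mtx"])@[u,v,1]; R=p["R"];c=-R.T@p["t"];d=R.T@d
    return c+d*(z-c[2])/d[2]
def proj(p,X):
    y=p["mtx"]@(p["R"]@np.asarray(X)+p["t"]); return y[:2]/y[2]
E
python3 - <<'E'
import cv2,numpy as np
from h import *
from plant import bot
t=cv2.imread("pics/top0.png");s=cv2.imread("pics/scene0.png")
a=cv2.resize(t[170:255,190:275],None,fx=6,fy=6,interpolation=cv2.INTER_CUBIC)
cv2.imwrite("pics/topz.png",a)
cv2.imwrite("pics/scenez.png",cv2.resize(s[180:265,350:435],None,fx=6,fy=6,interpolation=cv2.INTER_CUBIC))
p=bot.camera_params("top")
# dial white blob
c=t[170:255,190:275].astype(int); m=(c.min(2)>190).astype(np.uint8)
cs,_=cv2.findContours(m,cv2.RETR_EXTERNAL,cv2.CHAIN_APPROX_NONE)
k=max(cs,key=cv2.contourArea);h=cv2.convexHull(k)
e=cv2.fitEllipse(h); print(e); u,v=e[0][0]+190,e[0][1]+170
print(u,v,ray(p,u,v,.06), e[1][0]/493*.9)
E
```

```text
((41.71913528442383, 41.9813232421875), (57.39188766479492, 58.295448303222656), 58.44965744018555)
231.71913528442383 211.9813232421875 [0.53373298 0.15209917 0.06      ] 0.10477220871869257
```

View pics/topz.png

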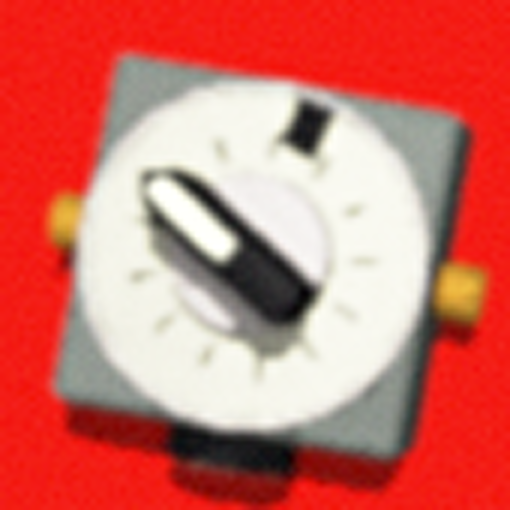

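View pics/scenez.png

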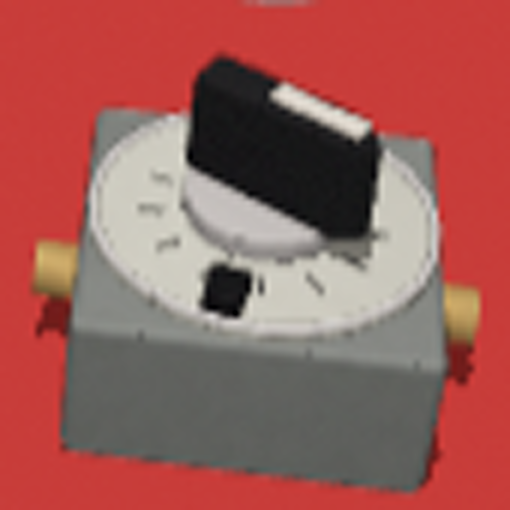

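```bash
python3 - <<'E'
import cv2,numpy as np
from h import *
from plant import bot
t=cv2.imread("pics/top0.png");s=cv2.imread("pics/scene0.png")
p=bot.camera_params("top")
f=lambda x,y:(190+(x+.5)/6-.5,170+(y+.5)/6-.5)
C=ray(p,231.72,211.98,.06)
c=t[170:255,190:275].astype(int)
a=cv2.resize(t[170:255,190:275],None,fx=6,fy=6,interpolation=cv2.INTER_CUBIC)
m=((a.max(2)<90)*255).astype(np.uint8)
cs,_=cv2.findContours(m,cv2.RETR_EXTERNAL,cv2.CHAIN_APPROX_NONE)
for k in cs:
    if cv2.contourArea(k)>300: print("dark",cv2.contourArea(k),cv2.minAreaRect(k))
w=((a.min(2)>170)*255).astype(np.uint8)
cs,_=cv2.findContours(w,cv2.RETR_LIST,cv2.CHAIN_APPROX_NONE)
for k in cs:
    if 500<cv2.contourArea(k)<6000:print("white",cv2.contourArea(k),cv2.minAreaRect(k), cv2.fitLine(k,2,0,.01,.01).ravel())
def ang(X,Y): d=X-Y; return np.degrees(np.arctan2(d[1],d[0])),np.hypot(d[0],d[1])
F=ray(p,*f(307,127),.068);print("flag",F,ang(F,C))
A=ray(p,*f(150,180),.107);B=ray(p,*f(302,303),.107)
print("bar",A,B,ang(A,B),ang(A,C),ang(C,B))
E
```

```text
dark 4727.0 ((231.595703125, 449.59942626953125), (135.5043487548828, 42.078346252441406), 7.431407451629639)
dark 1483.5 ((416.5280456542969, 378.4473571777344), (18.797100067138672, 150.26951599121094), 15.030430793762207)
dark 6708.0 ((232.17005920410156, 252.47598266601562), (188.4698486328125, 61.55929183959961), 41.72951126098633)
dark 1051.5 ((451.774658203125, 198.4332733154297), (10.291166305541992, 136.68539428710938), 10.784297943115234)
dark 1139.0 ((306.8345031738281, 127.47364807128906), (28.311288833618164, 45.21574783325195), 24.304548263549805)
white 2334.0 ((307.45025634765625, 126.62311553955078), (45.60833740234375, 59.02397537231445), 27.181110382080078) [  0.40602928  -0.9138601  306.82352    127.07647   ]
flag [0.57278397 0.13513813 0.068     ] (np.float64(-23.47621024480725), np.float64(0.042572429208608806))
bar [0.55380367 0.17483388 0.107     ] [0.5184428  0.12951536 0.107     ] (np.float64(52.03600836392631), np.float64(0.05748181091780788)) (np.float64(48.56666903844667), np.float64(0.030326063561069927)) (np.float64(55.89426014678467), np.float64(0.027273137772000203))
```

drive_tool([
  [2, 4, 0, 0, 0, 2, -1],
  [4, 8, 0, 0, 0, 6, -1],
  [6, 12, 0, 0, 0, 10, -1],
  [8, 16, 0, 0, 0, 14, -1],
  [10, 20, 0, 0, 0, 18, -1],
  [12, 24, 0, 0, 0, 22, -1],
  [14, 28, 0, 0, 0, 26, -1],
  [16, 32, 0, 0, 0, 30, -1],
  [18, 36, 0, 0, 0, 30, -1],
  [20, 40, 0, 0, 0, 30, -1],
  [22, 44, 0, 0, 0, 30, -1],
  [24, 48, 0, 0, 0, 30, -1],
], grip_force=40)

```text
time_s: 1.3
position: [0.4369, -0.0317, 0.2452]
eef_rot: [-0.43, 0.903, 0.0, -0.0]
force: [1.4, -0.9, -0.4]
opening: 0.085
```

drive_tool([
  [2, 4, 0, 0, 0, 0, -1],
  [4, 8, 0, 0, 0, 0, -1],
  [6, 12, 0, 0, 0, 0, -1],
  [8, 15, 0, 0, 0, 0, -1],
  [9.2, 17.5, 0, 0, 0, 0, -1],
  [9.7, 18.4, 0, 0, 0, 0, -1],
  [9.7, 18.4, 0, 0, 0, 0, -1],
  [9.7, 18.4, 0, 0, 0, 0, -1],
])

```text
time_s: 2.1
position: [0.5333, 0.1497, 0.2452]
eef_rot: [-0.43, 0.903, -0.0, -0.0]
force: [-0.9, -0.2, 0.7]
opening: 0.0854
```

```bash
python3 - <<'E'
from plant import bot
import cv2,numpy as np,pickle
p=bot.camera_params("wrist");s=bot.get_state()
im=bot.read_camera("wrist"); cv2.imwrite("pics/w1.png",im[:,:,::-1]);pickle.dump(p,open("w1.pkl","wb"))
print(p,-p["R"].T@p["t"],s["position"],s["eef_rot"],s["joint_positions"],s["time_s"],s["force"])
E
```

```text
{'mtx': array([[309.70691629,   0.        , 314.69427192],
       [  0.        , 309.70691629, 198.53781056],
       [  0.        ,   0.        ,   1.        ]]), 'R': array([[-7.76529908e-01,  6.30080335e-01,  2.70982949e-04],
       [ 6.02085980e-01,  7.41901917e-01,  2.95083069e-01],
       [ 1.85724996e-01,  2.29303983e-01, -9.55471564e-01]]), 't': array([ 0.32007888, -0.47120484,  0.24474103])} [0.48680213 0.09179227 0.37280093] [0.53332451 0.14967357 0.24519431] [-4.30076932e-01  9.02792181e-01 -5.76483404e-05 -3.29040202e-04] [ 5.56109363e-01  2.63397639e-01  1.19050336e-01  4.17661692e-05
 -1.42711585e+00 -1.23775565e+00] 2.1 [-0.9113156  -0.21131831  0.70670502]
```

View pics/w1.png

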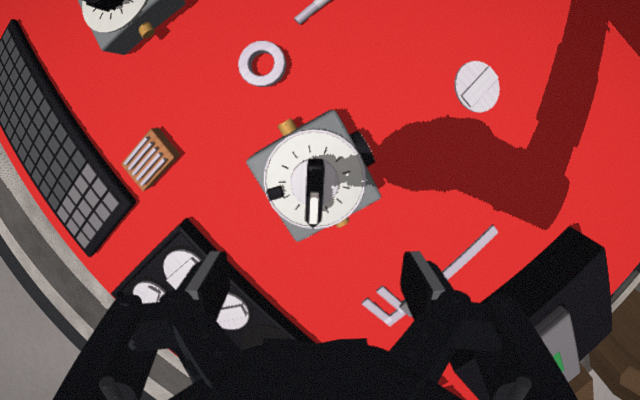

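The wrist view shows the regulator centred, with its knob at about (315,178), the nose tip near (313,225) and the flag near (276,193). I'll measure it through the fisheye model.

```bash
cat >> h.py <<'E'
def wray(p,u,v,z):
    K=p["mtx"];x=(u-K[0,2])/K[0,0];y=(v-K[1,2])/K[1,1];r=np.hypot(x,y)+1e-12
    d=np.array([x/r*np.sin(r),y/r*np.sin(r),np.cos(r)]);R=p["R"];c=-R.T@p["t"];d=R.T@d
    return c+d*(z-c[2])/d[2]
def ang(X,Y): d=X-Y; return round(np.degrees(np.arctan2(d[1],d[0])),2),round(1000*np.hypot(d[0],d[1]),1)
def wproj(p,X):
    y=p["R"]@np.asarray(X,float)+p["t"];th=np.arctan2(np.hypot(y[0],y[1]),y[2]);n=np.hypot(y[0],y[1])
    return np.array([p["mtx"][0,2]+p["mtx"][0,0]*th*y[0]/n,p["mtx"][1,2]+p["mtx"][0,0]*th*y[1]/n])
def rectify(im,p,x0,y0,z,half=.07,n=560):
    # top-down map of plane z; returns image, px col=x.. rows
    g=np.linspace(-half,half,n);mx=np.zeros((n,n),np.float32);my=mx.copy()
    Y,X=np.meshgrid(y0-g,x0-g)   # row down=-x, col right=-y
    P=np.stack([X,Y,np.full_like(X,z)],-1)@p["R"].T+p["t"]
    rho=np.hypot(P[...,0],P[...,1]);th=np.arctan2(rho,P[...,2]);f=p["mtx"][0,0]
    mx=(p["mtx"][0,2]+f*th*P[...,0]/rho).astype(np.float32);my=(p["mtx"][1,2]+f*th*P[...,1]/rho).astype(np.float32)
    return cv2.remap(im,mx,my,cv2.INTER_CUBIC)
E
python3 - <<'E'
import cv2,numpy as np,pickle
from h import *
im=cv2.imread("pics/w1.png");p=pickle.load(open("w1.pkl","rb"))
a=rectify(im,p,.534,.152,.06);b=rectify(im,p,.534,.152,.107)
cv2.imwrite("pics/r06.png",a);cv2.imwrite("pics/r107.png",b)
E
```

```text
(no output)
```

View pics/r06.png

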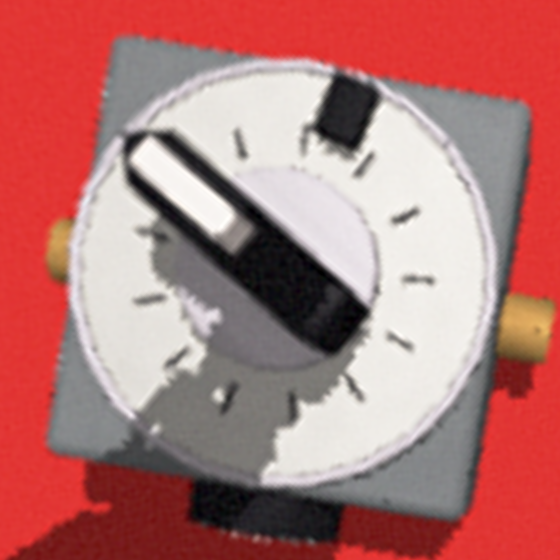

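View pics/r107.png

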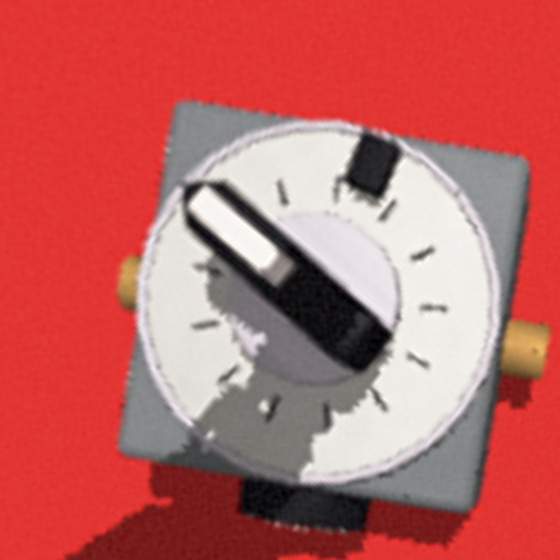

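```bash
python3 - <<'E'
import cv2,numpy as np,pickle
from h import *
from plant import bot
im=cv2.imread("pics/w1.png");p=pickle.load(open("w1.pkl","rb"))
X0,Y0=.534,.152
w=lambda c,r:np.array([X0+(279.5-r)*.14/559,Y0+(279.5-c)*.14/559])
a=rectify(im,p,X0,Y0,.06);b=rectify(im,p,X0,Y0,.107);c=rectify(im,p,X0,Y0,.068)
# dial: non-grey non-red outer ring: white hull
m=(a.min(2)>165).astype(np.uint8)
k=max(cv2.findContours(m,0,1)[0],key=cv2.contourArea);e=cv2.fitEllipse(cv2.convexHull(k));C=w(*e[0]);print("dial",e,C)
# stripe
for name,z,img in(("w",.107,b),):
    m=(img.min(2)>190).astype(np.uint8);m[:, :170]=0;m[:170]=0;m[275:]=0;m[:,290:]=0
    for k in cv2.findContours(m,cv2.RETR_CCOMP,1)[0]:
        if 700<cv2.contourArea(k)<3500:
            l=cv2.fitLine(k,2,0,.01,.01).ravel();print("stripe",cv2.contourArea(k),cv2.minAreaRect(k),"ang",np.degrees(np.arctan2(-l[0],-l[1])),w(l[2],l[3]))
# flag
m=(c.max(2)<70).astype(np.uint8);m[:90]*=1
for k in cv2.findContours(m,0,1)[0]:
    r=cv2.minAreaRect(k)
    if 800<cv2.contourArea(k)<25000:
        F=w(*r[0]);print("dark068",cv2.contourArea(k),r,F,ang(F,C))
m=(b.max(2)<75).astype(np.uint8)
for k in cv2.findContours(m,0,1)[0]:
    r=cv2.minAreaRect(k)
    if 3000<cv2.contourArea(k)<25000:print("dark107",r,w(*r[0]))
t=cv2.imread("pics/top0.png");q=bot.camera_params("top")
# top rectification
def rect(z,half=.07,n=560):
    g=np.linspace(-half,half,n);Y,X=np.meshgrid(Y0-g,X0-g)
    P=(np.stack([X,Y,np.full_like(X,z)],-1)@q["R"].T+q["t"])@q["mtx"].T
    return cv2.remap(t,(P[...,0]/P[...,2]).astype(np.float32),(P[...,1]/P[...,2]).astype(np.float32),cv2.INTER_CUBIC)
b=rect(.107);cv2.imwrite("pics/t107.png",b)
c=rect(.068);cv2.imwrite("pics/t068.png",c)
m=(b.min(2)>170).astype(np.uint8)
for k in cv2.findContours(m,cv2.RETR_LIST,1)[0]:
    if 500<cv2.contourArea(k)<6000:
        l=cv2.fitLine(k,2,0,.01,.01).ravel();print("T",cv2.contourArea(k),cv2.minAreaRect(k),np.degrees(np.arctan2(-l[0],-l[1])),w(l[2],l[3]))
E
```

```text
dial ((282.0521240234375, 271.5413513183594), (427.0041198730469, 429.8240661621094), 84.16508483886719) [0.53599322 0.15136083]
stripe 2565.0 ((233.33627319335938, 229.54425048828125), (100.75120544433594, 27.8453369140625), 41.18592071533203) ang -131.46878 [0.54655004 0.16353111]
stripe 1580.0 ((189.5, 231.0), (39.0, 86.0), 0.0) ang -166.43875 [0.54416084 0.17626415]
stripe 2149.5 ((247.5, 202.0), (64.0, 83.0), 90.0) ang -118.06818 [0.55643237 0.15615664]
dark068 6405.5 ((271.29937744140625, 510.38214111328125), (151.1387481689453, 48.983612060546875), 10.049348831176758) [0.47617621 0.15405382] (np.float64(177.42), np.float64(59.9))
dark068 12247.0 ((253.07891845703125, 251.38121032714844), (272.7608947753906, 69.1634292602539), 41.72951126098633) [0.54104227 0.15861709] (np.float64(55.17), np.float64(8.8))
dark068 2729.5 ((350.4310302734375, 121.17241668701172), (46.60953140258789, 63.87919235229492), 21.801406860351562) [0.5736527  0.13423552] (np.float64(-24.45), np.float64(41.4))
dark107 ((266.54766845703125, 492.31787109375), (208.70523071289062, 55.813941955566406), 18.034286499023438) [0.48070035 0.15524388]
dark107 ((287.3448181152344, 279.362060546875), (238.00836181640625, 60.540157318115234), 41.633541107177734) [0.53403455 0.15003529]
T 3196.0 ((370.9418029785156, 135.56918334960938), (53.7068977355957, 68.94212341308594), 26.003345489501953) -22.808765 [0.5699243  0.12937915]
```

View pics/t107.png

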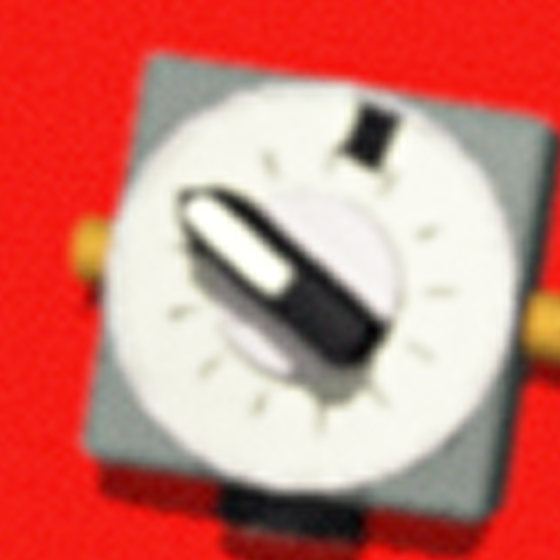

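Estimates: the axis is at about (0.535,0.1515), the bar at 48.4° and the flag at −24°. The two views agree to within 2 mm. I'll descend and grip.

drive_tool([
  [0.1, 0.15, -1.5, 0, 0, -2.5, -0.6],
  [0.1, 0.15, -4, 0, 0, -2.5, -0.4],
  [0.1, 0.15, -7, 0, 0, -2.5, -0.2],
  [0.1, 0.15, -10, 0, 0, -2.5, -0.1],
  [0.1, 0.15, -12.5, 0, 0, -2.5, -0.1],
  [0.1, 0.15, -14.5, 0, 0, -2.5, -0.1],
  [0.1, 0.15, -15.2, 0, 0, -2.5, -0.1],
  [0.1, 0.15, -15.2, 0, 0, -2.5, -0.1],
  [0.1, 0.15, -15.2, 0, 0, -2.5, -0.1],
], grip_force=30)

```text
time_s: 3.05
position: [0.5354, 0.1518, 0.0947]
eef_rot: [-0.41, 0.912, -0.0, 0.001]
force: [-0.9, 0.4, 0.5]
opening: 0.0469
```

```bash
python3 - <<'E'
from plant import bot
import cv2,pickle
p=bot.camera_params("wrist");s=bot.get_state()
im=bot.read_camera("wrist"); cv2.imwrite("pics/w2.png",im[:,:,::-1]);pickle.dump(p,open("w2.pkl","wb"))
print(s["position"],s["eef_rot"],s["opening"],s["time_s"])
E
```

```text
[0.53543136 0.15176449 0.09468842] [-4.10315498e-01  9.11942994e-01 -1.13767756e-04  1.07473437e-03] 0.046903339001925386 3.05
```

View pics/w2.png

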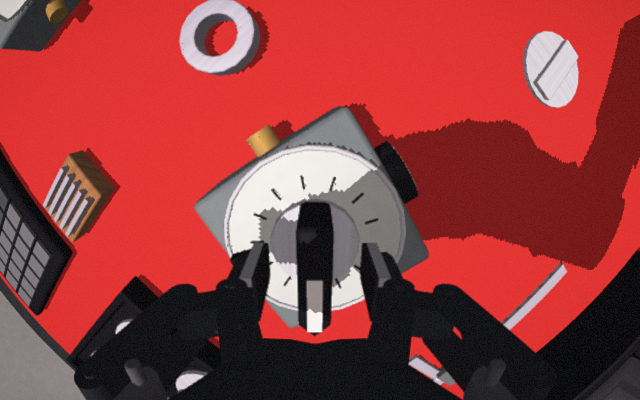

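The bar sits centred between the open fingers, with about 30 px of gap on each side. The flag is hidden by the left finger. I'll close.

drive_tool([
  [0, 0, 0, 0, 0, 0, 1],
  [0, 0, 0, 0, 0, 0, 1],
  [0, 0, 0, 0, 0, 0, 1],
  [0, 0, 0, 0, 0, 0, 1],
  [0, 0, 0, 0, 0, 0, 1],
  [0, 0, 0, 0, 0, 0, 1],
], grip_force=35)

```text
time_s: 3.7
position: [0.5355, 0.1518, 0.0942]
eef_rot: [-0.411, 0.912, -0.0, 0.001]
force: [1.8, -1.8, 5.7]
opening: 0.0158
```

drive_tool([
  [0, 0, 0, 0, 0, -3, 1],
  [0, 0, 0, 0, 0, -9, 1],
  [0, 0, 0, 0, 0, -16, 1],
  [0, 0, 0, 0, 0, -23, 1],
  [0, 0, 0, 0, 0, -30, 1],
  [0, 0, 0, 0, 0, -37, 1],
  [0, 0, 0, 0, 0, -44, 1],
  [0, 0, 0, 0, 0, -51, 1],
  [0, 0, 0, 0, 0, -58, 1],
  [0, 0, 0, 0, 0, -64, 1],
  [0, 0, 0, 0, 0, -68, 1],
  [0, 0, 0, 0, 0, -70, 1],
])

```text
time_s: 4.9
position: [0.5359, 0.1508, 0.0942]
eef_rot: [0.188, 0.982, -0.001, 0.001]
force: [3.4, -6.2, 4.4]
opening: 0.0155
```

drive_tool([
  [0, 0, 0, 0, 0, -1, 1],
  [0, 0, 0, 0, 0, -1.5, 1],
  [0, 0, 0, 0, 0, -1.5, 1],
  [0, 0, 0, 0, 0, -1.5, 1],
])

```text
time_s: 5.3
position: [0.5359, 0.1507, 0.0942]
eef_rot: [0.2, 0.98, -0.001, 0.001]
force: [3.6, -5.8, 4.8]
opening: 0.0154
```

```bash
python3 - <<'E'
from plant import bot
import cv2,pickle
from h import *
p=bot.camera_params("wrist");s=bot.get_state()
im=bot.read_camera("wrist"); cv2.imwrite("pics/w3.png",im[:,:,::-1]);pickle.dump(p,open("w3.pkl","wb"))
t=bot.read_camera("top")[:,:,::-1];cv2.imwrite("pics/top3.png",t)
cv2.imwrite("pics/top3z.png",cv2.resize(t[150:275,160:320],None,fx=4,fy=4,interpolation=cv2.INTER_CUBIC))
q=s["eef_rot"];print(s["position"],q,2*np.degrees(np.arctan2(q[1],q[0]))-180,s["force"],s["torque"],s["opening"],s["joint_positions"],s["time_s"])
E
```

```text
[0.53585031 0.15072949 0.09422203] [ 1.99523489e-01  9.79891977e-01 -7.12583063e-04  1.25788842e-03] -23.018215148176324 [ 3.64958134 -5.83110156  4.77574428] [-2.07845051 -0.99785777  0.01442117] 0.015384564758337023 [ 0.5570645   0.35938832 -0.14512713  0.00315936 -1.06543558 -2.53113282] 5.3
```

View pics/w3.png

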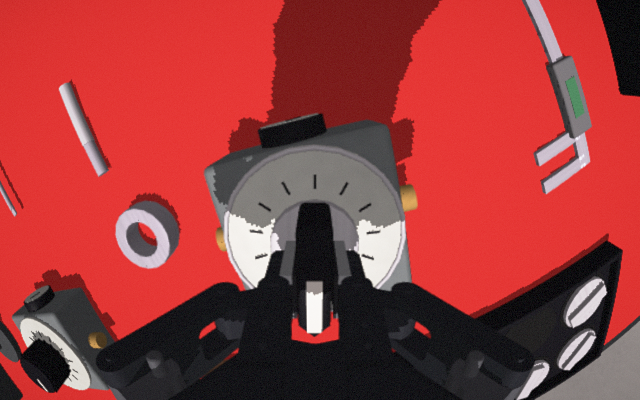

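View pics/top3z.png

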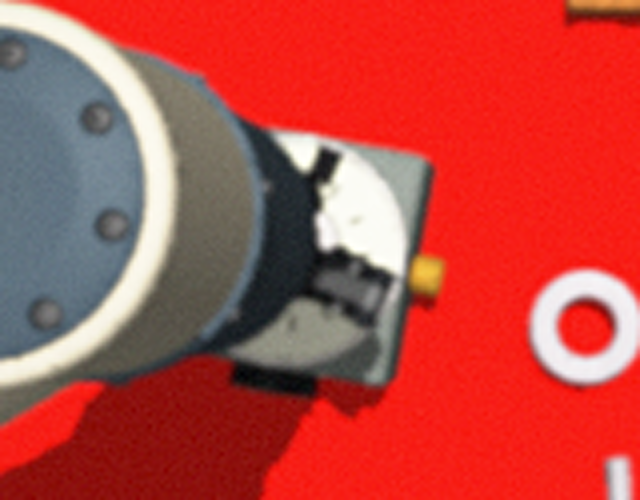

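drive_tool([
  [0, 0, 0, 0, 0, 0, 0.2],
  [0, 0, 0, 0, 0, 0, -0.1],
  [0, 0, 0, 0, 0, 0, -0.1],
  [0, 0, 1, 0, 0, 0, -0.1],
  [0, 0, 3, 0, 0, 0, -0.1],
  [0, 0, 6, 0, 0, 0, -0.1],
  [1.5, -0.6, 9, 0, 0, 0, -0.1],
  [4, -1.7, 12, 0, 0, 0, -0.1],
  [6.5, -2.8, 14, 0, 0, 0, -0.1],
  [8.5, -3.7, 15, 0, 0, 0, -0.1],
  [8.5, -3.7, 15, 0, 0, 0, -0.1],
  [8.5, -3.7, 15, 0, 0, 0, -0.1],
])

```text
time_s: 6.6
position: [0.6196, 0.115, 0.2432]
eef_rot: [0.2, 0.98, 0.0, -0.0]
force: [-0.2, 0.3, -0.6]
opening: 0.0472
```

```bash
python3 - <<'E'
from plant import bot
import cv2,pickle
from h import *
p=bot.camera_params("wrist");s=bot.get_state()
im=bot.read_camera("wrist")[:,:,::-1].copy(); cv2.imwrite("pics/w4.png",im);pickle.dump(p,open("w4.pkl","wb"))
q=s["eef_rot"];print(s["position"],2*np.degrees(np.arctan2(q[1],q[0]))-180,s["time_s"],-p["R"].T@p["t"])
X0,Y0=.536,.151
w=lambda c,r:np.array([X0+(279.5-r)*.14/559,Y0+(279.5-c)*.14/559])
b=rectify(im,p,X0,Y0,.107);c=rectify(im,p,X0,Y0,.068)
cv2.imwrite("pics/r4_107.png",b);cv2.imwrite("pics/r4_068.png",c)
E
```

```text
[0.61962733 0.11495283 0.24316139] -23.073039684594903 6.6 [0.55120011 0.14521681 0.37079156]
```

View pics/r4_107.png

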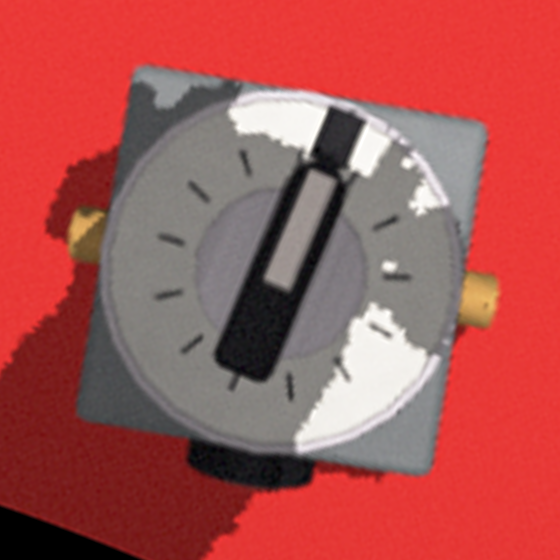

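View pics/r4_068.png

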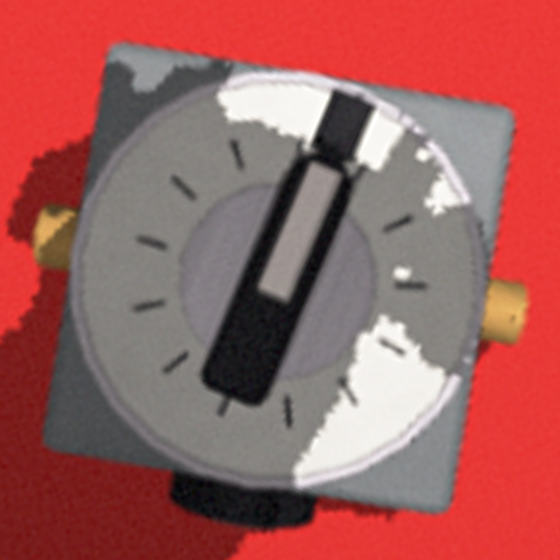

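The bar now points at the flag by eye: in the rectified view its nose is at (327,160) and the flag at (342,128). Next I'll measure the remaining error.

```bash
cat > m.py <<'E'
import cv2,numpy as np,pickle,sys
from h import *
def meas(imf,pf,dz=0,X0=.536,Y0=.151):
    im=cv2.imread(imf);p=pickle.load(open(pf,"rb"))
    w=lambda c,r:np.array([X0+(279.5-r)*.14/559,Y0+(279.5-c)*.14/559])
    a=rectify(im,p,X0,Y0,.06);b=rectify(im,p,X0,Y0,.107+dz);c=rectify(im,p,X0,Y0,.068)
    hsv=cv2.cvtColor(a,cv2.COLOR_BGR2HSV)
    # block outline
    m=((hsv[...,1]<90)&(hsv[...,2]>60)).astype(np.uint8)
    m=cv2.morphologyEx(m,cv2.MORPH_OPEN,np.ones((9,9)))
    # bar / stripe
    m=(b.max(2)<60).astype(np.uint8);m=cv2.morphologyEx(m,cv2.MORPH_OPEN,np.ones((5,5)))
    cv2.imwrite("pics/mask.png",m*255)
    g=b.min(2);
    ms=((g>100)).astype(np.uint8)
    for k in cv2.findContours(ms,cv2.RETR_CCOMP,1)[0]:
        if 1200<cv2.contourArea(k)<5000:
            l=cv2.fitLine(k,2,0,.01,.01).ravel();r=cv2.minAreaRect(k)
            an=np.degrees(np.arctan2(-l[0],-l[1]))
            print("stripe",cv2.contourArea(k),r,"ang",an,an+180,"ctr",w(*r[0]))
    m2=(c.max(2)<60).astype(np.uint8)
    # flag: dark box beyond 34.5 mm
    yy,xx=np.mgrid[:560,:560];rr=np.hypot(X0+(279.5-yy)*.14/559-.536,Y0+(279.5-xx)*.14/559-.151)
    m2[(rr<.036)|(rr>.052)]=0
    k=max(cv2.findContours(m2,0,1)[0],key=cv2.contourArea);r=cv2.minAreaRect(k);M=cv2.moments(k)
    F=w(M["m10"]/M["m00"],M["m01"]/M["m00"])
    print("flag",r,F)
    for C in((.536,.1512),(.5358,.1507),(.535,.1515)): print(C,ang(F,np.array(C)))
E
python3 - <<'E'
from m import *
meas("pics/w4.png","w4.pkl")
E
```

```text
stripe 3170.5 ((299.4434509277344, 229.38975524902344), (28.030166625976562, 119.64122009277344), 23.03943634033203) ang -23.023743 156.97626 ctr [0.54854997 0.14600522]
stripe 1824.5 ((175.3120880126953, 90.4397964477539), (89.2320327758789, 40.75617980957031), 9.637537956237793) ang -91.19032 88.80968 ctr [0.5833496  0.17709357]
flag ((342.8912353515625, 122.55288696289062), (38.999813079833984, 53.54688262939453), 22.442750930786133) [0.57529452 0.13515581]
(0.536, 0.1512) (np.float64(-22.21), np.float64(42.4))
(0.5358, 0.1507) (np.float64(-21.48), np.float64(42.4))
(0.535, 0.1515) (np.float64(-22.08), np.float64(43.5))
```

```bash
python3 - <<'E'
from m import *
for f,q in(("pics/w1.png","w1.pkl"),("pics/w4.png","w4.pkl")):
    im=cv2.imread(f);p=pickle.load(open(q,"rb"));X0,Y0=.536,.151
    a=rectify(im,p,X0,Y0,.06).astype(float)
    # radial search for dial rim: outermost bright(lilac) edge using b-g>... fit circle
    lab=cv2.cvtColor(a.astype(np.uint8),cv2.COLOR_BGR2LAB).astype(float)
    pts=[]
    c0=np.array([281,272.])
    lil=cv2.GaussianBlur(2*a[...,1]-a[...,0]-a[...,2],(0,0),1.5) # lilac => negative
    for th in np.radians(np.arange(0,360,3)):
        rs=np.arange(190,232,.5);P=c0+np.outer(rs,[np.cos(th),np.sin(th)])
        v=cv2.remap(lil.astype(np.float32),P[:,0].astype(np.float32)[None],P[:,1].astype(np.float32)[None],1)[0]
        i=v.argmin()
        if v[i]<-8: pts.append(P[i])
    pts=np.array(pts);
    for _ in range(4):
        A=np.c_[2*pts,np.ones(len(pts))];s=np.linalg.lstsq(A,(pts**2).sum(1),rcond=None)[0];R=np.sqrt(s[2]+s[0]**2+s[1]**2)
        e=np.abs(np.hypot(*(pts-s[:2]).T)-R);pts=pts[e<max(2.5,2*np.median(e))]
    C=np.array([X0+(279.5-s[1])*.14/559,Y0+(279.5-s[0])*.14/559])
    print(f,len(pts),s[:2],R*.25,np.median(e),C)
    c=rectify(im,p,X0,Y0,.068);m2=(c.max(2)<60).astype(np.uint8)
    yy,xx=np.mgrid[:560,:560];rr=np.hypot(X0+(279.5-yy)*.14/559-C[0],Y0+(279.5-xx)*.14/559-C[1])
    m2[(rr<.0365)|(rr>.0505)]=0
    k=max(cv2.findContours(m2,0,1)[0],key=cv2.contourArea);M=cv2.moments(k)
    F=np.array([X0+(279.5-M["m01"]/M["m00"])*.14/559,Y0+(279.5-M["m10"]/M["m00"])*.14/559]);print("flag",cv2.minAreaRect(k),F,ang(F,C))
    l=cv2.fitLine(k,2,0,.01,.01).ravel()
    cv2.circle(a,(int(s[0]),int(s[1])),int(R),(0,255,0),1)
    cv2.imwrite("pics/circ_%s.png"%q[:2],a)
E
```

```text
pics/w1.png 46 [277.10012343 272.86428589] 53.782190715803424 1.0595261100885551 [0.5376619  0.15160104]
flag ((349.15704345703125, 122.34175109863281), (45.61861801147461, 47.84809875488281), 22.166345596313477) [0.57553679 0.13342795] (np.float64(-25.63), np.float64(42.0))
pics/w4.png 67 [285.47361389 269.98736009] 55.09353488599162 4.032009796173668 [0.53838241 0.14950392]
flag ((345.4646911621094, 116.54117584228516), (38.998779296875, 40.439361572265625), 22.166345596313477) [0.5768379  0.13453548] (np.float64(-21.27), np.float64(41.3))[ WARN:0@0.472] global loadsave.cpp:1063 imwrite_ Unsupported depth image for selected encoder is fallbacked to CV_8U.
```

View pics/circ_w4.png

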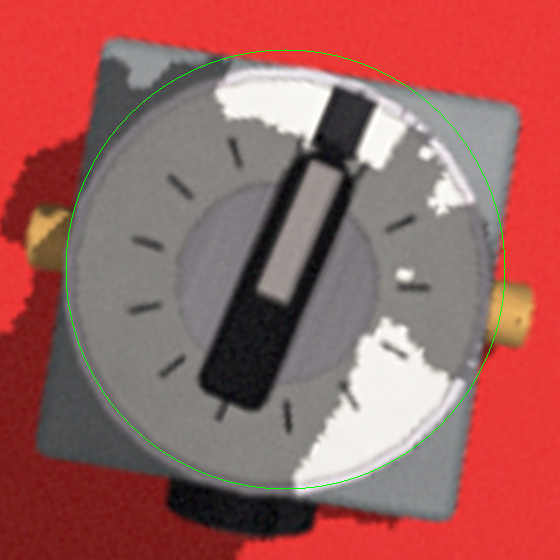

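The bar is at −23.0° and the flag at about −22.4°. The camera lies in the bar's vertical plane, so that offset has no parallax in it. I'll re-grip with a +0.6° correction and the axis at (0.536,0.151).

drive_tool([
  [-2, 0.8, 0, 0, 0, 0.6, -0.1],
  [-5, 2.1, 0, 0, 0, 0.6, -0.1],
  [-7.5, 3.2, 0, 0, 0, 0.6, -0.1],
  [-8.4, 3.6, -1, 0, 0, 0.6, -0.1],
  [-8.4, 3.6, -3, 0, 0, 0.6, -0.1],
  [-8.4, 3.6, -6, 0, 0, 0.6, -0.1],
  [-8.4, 3.6, -9, 0, 0, 0.6, -0.1],
  [-8.4, 3.6, -12, 0, 0, 0.6, -0.1],
  [-8.4, 3.6, -14, 0, 0, 0.6, -0.1],
  [-8.4, 3.6, -15, 0, 0, 0.6, -0.1],
  [-8.4, 3.6, -15, 0, 0, 0.6, -0.1],
  [-8.4, 3.6, -15, 0, 0, 0.6, -0.1],
])

```text
time_s: 7.85
position: [0.5361, 0.1512, 0.0944]
eef_rot: [0.194, 0.981, 0.0, 0.001]
force: [0.5, -0.0, 0.3]
opening: 0.0468
```

drive_tool([
  [0, 0, 0, 0, 0, 0, 1],
  [0, 0, 0, 0, 0, 0, 1],
  [0, 0, 0, 0, 0, 0, 1],
  [0, 0, 0, 0, 0, 0, 1],
  [0, 0, 0, 0, 0, 0, 1],
  [0, 0, 0, 0, 0, 0, 1],
], grip_force=45)

```text
time_s: 8.45
position: [0.5361, 0.1506, 0.0946]
eef_rot: [0.195, 0.981, 0.0, 0.001]
force: [-2.8, -2.8, 6.1]
opening: 0.0154
```

```bash
python3 - <<'E'
from plant import bot
import numpy as np
s=bot.get_state();q=s["eef_rot"];print(s["position"],2*np.degrees(np.arctan2(q[1],q[0]))-180,s["force"],s["torque"],s["opening"],s["time_s"])
E
```

```text
[0.53608617 0.15058199 0.09456253] -22.43804960532853 [-2.77912149 -2.79125498  6.12136637] [-7.39412911e-01  7.40288485e-01  2.45032544e-04] 0.015424758359851423 8.45
```

Gripped at −22.4°. Now I'll pull straight up in gentle steps.

drive_tool([
  [0, 0, 0.1, 0, 0, 0, 1],
  [0, 0, 0.3, 0, 0, 0, 1],
  [0, 0, 0.5, 0, 0, 0, 1],
  [0, 0, 0.7, 0, 0, 0, 1],
  [0, 0, 0.9, 0, 0, 0, 1],
  [0, 0, 1.1, 0, 0, 0, 1],
  [0, 0, 1.2, 0, 0, 0, 1],
  [0, 0, 1.2, 0, 0, 0, 1],
  [0, 0, 1.2, 0, 0, 0, 1],
])

```text
time_s: 9.35
position: [0.536, 0.1506, 0.1056]
eef_rot: [0.195, 0.981, -0.0, 0.0]
force: [2.2, -3.3, -1.4]
opening: 0.0153
```

drive_tool([
  [0, 0, 0.1, 0, 0, 0, 1],
  [0, 0, 0.2, 0, 0, 0, 1],
  [0, 0, 0.3, 0, 0, 0, 1],
  [0, 0, 0.3, 0, 0, 0, 1],
  [0, 0, 0.3, 0, 0, 0, 1],
])

```text
time_s: 9.85
position: [0.5359, 0.1507, 0.1068]
eef_rot: [0.195, 0.981, -0.0, -0.0]
force: [8.0, -3.0, -13.5]
opening: 0.0153
```

drive_tool([
  [0, 0, 0.1, 0, 0, 0, 1],
  [0, 0, 0.2, 0, 0, 0, 1],
  [0, 0, 0.2, 0, 0, 0, 1],
  [0, 0, 0.2, 0, 0, 0, 1],
])

```text
time_s: 10.25
position: [0.5357, 0.1507, 0.107]
eef_rot: [0.195, 0.981, -0.001, -0.001]
force: [12.7, -3.5, -23.5]
opening: 0.0148
```

At the stop: 2 mm more of commanded pull gave only 0.2 mm of travel, and the force rose to 23 N. I'll relax slightly while still pulling upward, then release and back off to look.

drive_tool([
  [0, 0, -0.1, 0, 0, 0, 1],
  [0, 0, -0.2, 0, 0, 0, 1],
  [0, 0, -0.2, 0, 0, 0, 0.4],
  [0, 0, -0.2, 0, 0, 0, 0.1],
  [0, 0, -0.2, 0, 0, 0, -0.1],
  [0, 0, -0.2, 0, 0, 0, -0.1],
  [0, 0, 1, 0, 0, 0, -0.1],
  [0, 0, 3, 0, 0, 0, -0.1],
  [0, 0, 6, 0, 0, 0, -0.1],
  [1.5, -0.6, 9, 0, 0, 0, -0.1],
  [4, -1.7, 12, 0, 0, 0, -0.1],
  [6.5, -2.8, 13, 0, 0, 0, -0.1],
])

```text
time_s: 11.45
position: [0.6026, 0.1228, 0.246]
eef_rot: [0.194, 0.981, 0.002, 0.004]
force: [0.3, 0.5, -0.3]
opening: 0.0468
```

drive_tool([
  [2, -0.9, 0.6, 0, 0, 0, -0.1],
  [2, -0.9, 0.6, 0, 0, 0, -0.1],
  [2, -0.9, 0.6, 0, 0, 0, -0.1],
])

```text
time_s: 11.75
position: [0.6207, 0.1138, 0.2466]
eef_rot: [0.195, 0.981, 0.0, -0.0]
force: [-0.3, 0.1, -0.5]
opening: 0.0468
```

```bash
python3 - <<'E'
from plant import bot
import cv2,pickle
from h import *
p=bot.camera_params("wrist");s=bot.get_state()
im=bot.read_camera("wrist")[:,:,::-1].copy(); cv2.imwrite("pics/w5.png",im);pickle.dump(p,open("w5.pkl","wb"))
sc=bot.read_camera("scene")[:,:,::-1].copy();cv2.imwrite("pics/scene5.png",sc)
cv2.imwrite("pics/scene5z.png",cv2.resize(sc[160:265,340:445],None,fx=5,fy=5,interpolation=cv2.INTER_CUBIC))
print(s["position"],s["time_s"],-p["R"].T@p["t"],s["force"])
cv2.imwrite("pics/r5_119.png",rectify(im,p,.536,.151,.119))
from m import meas
meas("pics/w5.png","w5.pkl",.012)
E
```

```text
[0.62072659 0.11380028 0.24660177] 11.75 [0.55191134 0.14334761 0.3741947 ] [-0.25069732  0.09865818 -0.46199817]
stripe 3171.5 ((298.19525146484375, 229.1686248779297), (28.229877471923828, 120.371337890625), 22.380136489868164) ang -22.851746 157.14825 ctr [0.54860535 0.14631783]
stripe 1758.0 ((181.68911743164062, 95.1641845703125), (83.00048828125, 39.454063415527344), 9.637537956237793) ang -90.93688 89.06312 ctr [0.58216639 0.17549646]
flag ((342.85809326171875, 122.34356689453125), (39.2208366394043, 53.90855026245117), 22.442750930786133) [0.57532527 0.13512305]
(0.536, 0.1512) (np.float64(-22.24), np.float64(42.5))
(0.5358, 0.1507) (np.float64(-21.51), np.float64(42.5))
(0.535, 0.1515) (np.float64(-22.1), np.float64(43.5))
```

View pics/r5_119.png

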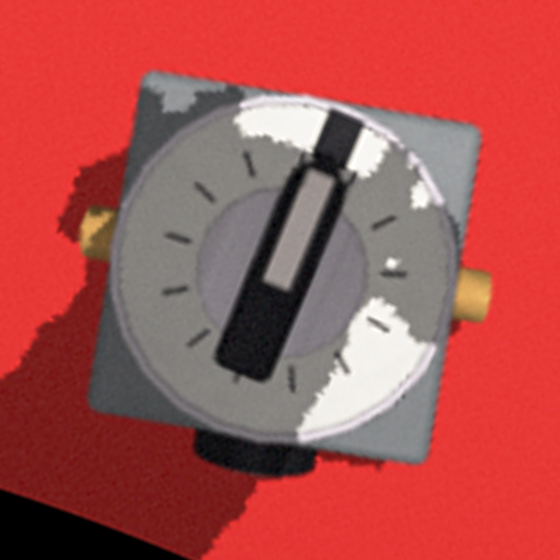

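View pics/scene5z.png

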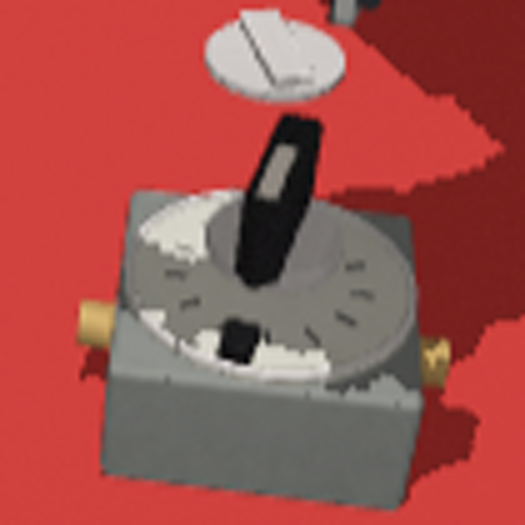

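The bar is at −22.4° to −22.9° and the flag at −22.2° to −22.4°, so they agree to within 1°. The flag hasn't moved, and the stripe comes out at the right size for a bar top of 0.119 m, so the knob is still out. I'm handing in.

```bash
python3 -c "
from plant import bot
print(bot.sign_off())"
```

```text
the job is handed in; nothing more can be done
None
```

The knob is lined up with the flag, pulled fully out, and released. I handed the job in at about 12 s with the gripper clear of everything.

- **Turn:** I turned the knob about 71.5° clockwise and let go to check it. It had gone slightly past the flag, so I re-gripped and corrected by about 0.6°.
- **Alignment:** After release, the bar measured −22.4° to −22.9° and the flag −22.2° to −22.4°, so the error is under 1°. Earlier views had put the flag at −23.5° to −25.6°. I gave those less weight because the flag's side face or the estimate of the dial centre skewed them. One automatic fit of the dial circle failed, so I set it aside and estimated the dial centre by eye.
- **Pull:** The tool rose about 12.4 mm, and the force climbed to 23 N with almost no further travel, so the knob had reached its upper stop. After release, the bar's size in the image was right for a knob raised 12 mm, good to about 2 mm.
- **Flag:** It was in the same place before and after the pull, to within 0.1 mm. I compared the view taken after the turn with the last one.

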